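# Clear and open the shielded box, set out the sensors and start the test

### The arm

A 6-joint arm with a two-finger parallel gripper is mounted at the origin on the work surface. World frame = base frame: x ahead of the robot, y to its left, z up, the work surface at z = 0. Lengths are in m, angles in rad, forces in N, time in s.
With the tool pointing down it reaches from about 0.225 to 0.725 m from the base axis. Payload 3.1 kg.
Tool frame: the origin (TCP) lies midway between the tips of the shut fingers; the grasp point (between the pads) lies 19 mm behind it; z points along the fingers, y is the line along which they close (so a half turn about z gives the same grasp; the last joint's range is limited). The gripper opens to 85 mm and grips with 20 to 120 N. Pads are 22 mm wide; open, the fingers measure 114 mm over their backs; the gripper's body (76 mm by 85 mm) begins 54 mm behind the grasp point. The pads swing forward as they close: fully open they stand 13 mm farther back than shut.
Start: joints at [1.038, 0.048, 0.099, 1.622, 0, 1.443], TCP at [0.207, 0.483, 0.231] pointing down, gripper open.
Joint ranges: [-2.91, 2.91], [-0.99, 1.94], [-1.21, 1.42], [-2.12, 2.29], [-1.49, 1.47], [-3.14, 3.14]. Speed limits (rad/s): [2.79, 2.79, 3.14, 3.14, 3.14, 3.14].

### API

Orientations are given as a unit quaternion [w, x, y, z].
In Python, from rig import robot gives the robot as it stands. The module is installed in compiled form; this text tells all that it offers.
- The arm moves only by the shell command python3 -m inch 'ROWS' [OPENING] [FORCE]. ROWS is JSON, one flat list of numbers, 6 for each row, row after row: the shift along the tool's x, y, z in cm, then the turn, a rotation vector about the tool's x, y, z in rad. In form: [tx, ty, tz, rx, ry, rz, tx, ty, tz, rx, ry, rz, ...]. A call has 1 to 12 rows; each row shifts and turns the commanded pose from where the row before left it, along the tool's axes as they then stand; what a row does not reach is not made up. A row lasts 1/10 s, in which the tool goes at most 50 mm and 8.59 degrees, less where a joint would pass 70% of its speed; a pose out of reach is approached as far as the arm can. A call with a gripper value outside its range is refused whole. OPENING is the opening, from -1 (shut) to 1 (fully open), set as the call begins (- or left out, the last holds). The fingers move at their own pace and stop on an object; FORCE is the grip in N (left out, the last holds). Time passes only in rows, so rows that do not move let the fingers close. It gives the time, the measured TCP pose, the force, the opening and the grip force at its end, in the units of the state.
- robot.read_state(): the state, without advancing time (a new reading comes with each control period).
- robot.get_image(name): name is "scene" or "top" or "wrist"; returns a dict with "pixels" (400x640x3 uint8, red, green, blue), "camera_matrix" (3x3 intrinsics, pixels), "R" (3x3) and "t" (3): a world point X has camera coordinates R X + t. Camera axes: x right, y down, z forward; pixel columns grow to the right and rows downward; lengths in m; the calibration is good to about 2 mm. A picture is of the moment at which its call begins. There is no depth.
- robot.sign_off(): hands the job in; it is judged then, once.
The state is a dict: "time_s": time; "joint_positions": joint angles; "dq": joint speeds; "effort": joint torques, N m; "eef_pos": TCP position; "orientation": TCP orientation; "wrist_force": force on the tool from outside, world axes, zero at the start; "wrist_torque": the same for the moment, N m; "opening": opening from 0.0 (shut) to 1.0 (fully open); "gripper_force": force on a finger pad.
Only numpy, scipy, OpenCV 4.12 (cv2) and the standard library are available. Lean on these libraries where they do the work, as an engineer would, in place of code of your own. Each camera call takes 0.05 s, during which the arm holds its last target. There are 200 camera calls.

### The job

Clear every orange ferrite core off the cover of the shielded metal box into the blue bin, then lift the cover off and lay it flat, handle up, on the green mat. Take every sensor out of the box and stand it flat on the yellow insulating pad, turret up, then put the cover back on the box properly closed, and last of all press the red start button fully down and let go. Leave the other things on the bench where they are.

Things in the scene. Friction and masses are not known exactly. Their poses are not given: they have to be found in the camera images.
- box: shielded test box, fixed: open-topped aluminium tray 170 (own x) x 230 (own y) x 60 mm high, walls and floor 4 mm thick; origin in the centre of its underside, z up
- cover: loose steel cover of the box: plate 170 (own x) x 230 (own y) x 4 mm; under it a solid lip 152 x 212 mm, 6 mm deep, that drops into the box mouth with 5 mm play on each side; on top in the centre a black upright grip bar, 14 mm thick in x, 70 mm long in y, its top 40 mm above the origin. Origin in the centre of the plate's underside (above the lip): 60 mm above the box's underside when closed, 6 mm above whatever it is laid on. About 0.35 kg. Either way round fits.
- core0: clip-on ferrite core: orange block with a thin black seam round it, 42 x 30 x 30 mm (own x, y, z), 60 g, origin in the middle of the block; at the start it lies seam level on the cover; may be absent. There are three or four.
- core1: clip-on ferrite core: orange block with a thin black seam round it, 42 x 30 x 30 mm (own x, y, z), 60 g, origin in the middle of the block; at the start it lies seam level on the cover; may be absent. There are three or four.
- core2: clip-on ferrite core: orange block with a thin black seam round it, 42 x 30 x 30 mm (own x, y, z), 60 g, origin in the middle of the block; at the start it lies seam level on the cover; may be absent. There are three or four.
- core3: clip-on ferrite core: orange block with a thin black seam round it, 42 x 30 x 30 mm (own x, y, z), 60 g, origin in the middle of the block; at the start it lies seam level on the cover; may be absent. There are three or four.
- unit0: ceiling sensor, the unit to be tested: white square base 70 x 70 x 14 mm with a round white turret in the middle, 30 mm in diameter, from 14 to 42 mm above its underside, black band, red top; 90 g; origin in the centre of its underside, z up; at the start it lies on the floor of the box under the cover; may be absent. There are one or two.
- unit1: ceiling sensor, the unit to be tested: white square base 70 x 70 x 14 mm with a round white turret in the middle, 30 mm in diameter, from 14 to 42 mm above its underside, black band, red top; 90 g; origin in the centre of its underside, z up; at the start it lies on the floor of the box under the cover; may be absent. There are one or two.
- bin: blue open bin, fixed: 120 (own x) x 170 (own y) x 50 mm high, walls and floor 3 mm; origin in the centre of its underside
- pad: yellow insulating pad, fixed, 120 (own x) x 200 (own y) x 10 mm; origin in the centre of its underside
- mat: green mat for the cover, fixed, 200 (own x) x 260 (own y) x 3 mm; origin in the centre of its underside
- start_top (a point): centre of the top of the red start button, a round push button 28 mm in diameter facing up on a grey block 60 mm square
- start (a joint): how far the start button is pressed: 0 out, 0.006 m fully down; a spring needing about 5 N when fully down returns it
- tape: yellow ring-shaped roll, 70 mm across, 18 mm high, to be left alone; origin in the centre of its underside
- adapter: black plug adapter, 50 x 35 x 28 mm, to be left alone; origin in the centre of its underside

How it is judged:
By the outcome, as a careful person would: the job done as asked, in the order asked, and still so for the second after the job is handed in, with the robot touching nothing.
Of core0, core1, core2, core3 only 3 to 4 are there at a start; the rules pass over those that are not, and their reading is None.
Of unit0, unit1 only 1 to 2 are there at a start; the rules pass over those that are not, and their reading is None.
At some moment in a run one of core0, core1, core2, core3, unit0, unit1 may be knocked a few centimetres aside while the robot is not near it.
Once in a run the grip may slacken for a moment while it holds something.
It also fails if it takes over 210 s, if anything falls off the work surface, if the arm or the gripper's body presses on something with over 40 N, if the wrist force passes 120 N, or if a joint passes its speed limit or range.

## Working session

There is one attempt and no reset: what is moved stays moved. The work goes in short steps, Python scripts to look and compute and a shell command to move; the robot and the scene stay as the last step left them, time stands still between calls to the robot, and variables do not carry over. Pictures are saved under pics/ and viewed, at most 14 in all, crops included, and the job is handed in when it is done.

```bash
mkdir -p pics; cat > h.py <<'E'
import numpy as np, cv2
from rig import robot
def grab(n,save=None):
    im=robot.get_image(n)
    if save: cv2.imwrite('pics/'+save,im['pixels'][:,:,::-1])
    return im
def ray(im,uv,z):
    K=np.array(im['camera_matrix']);R=np.array(im['R']);t=np.array(im['t'])
    d=R.T@np.linalg.solve(K,[uv[0],uv[1],1.]);c=-R.T@t
    return c+d*(z-c[2])/d[2]
def proj(im,X):
    K=np.array(im['camera_matrix']);p=K@(np.array(im['R'])@np.array(X)+np.array(im['t']));return p[:2]/p[2]
def mask(im,name):
    h=cv2.cvtColor(im['pixels'],cv2.COLOR_RGB2HSV)
    lo,hi={'orange':((6,140,90),(19,255,255)),'yellow':((21,110,90),(35,255,255)),'green':((38,70,40),(85,255,255)),
     'blue':((95,110,50),(130,255,255)),'red':((0,150,80),(5,255,255)),'white':((0,0,190),(180,40,255)),'black':((0,0,0),(180,255,45))}[name]
    return cv2.inRange(h,lo,hi)
def blobs(im,name,amin=60):
    c,_=cv2.findContours(mask(im,name),cv2.RETR_EXTERNAL,cv2.CHAIN_APPROX_NONE)
    return [x for x in c if cv2.contourArea(x)>amin]
E
python3 - <<'E'
from h import *
for n in('scene','top'):
    im=grab(n,n+'0.png'); R=np.array(im['R']);print(n,-R.T@np.array(im['t']),R[2])
im=robot.get_image('top')
for c in 'orange','yellow','green','blue','red':
    for b in blobs(im,c):
        r=cv2.minAreaRect(b);print(c,np.round(r[0]),np.round(r[1]),round(r[2]),ray(im,r[0],0.0).round(3))
print(robot.read_state())
E
```

```text
scene [ 1.52152286 -0.19084716  0.78093469] [-0.7973794   0.17335941 -0.57804205]
top [0.37234086 0.01468524 0.92562469] [ 1.66879747e-01  8.46118176e-05 -9.85977253e-01]
orange [296. 186.] [14. 19.] 39 [0.56 0.06 0.  ]
orange [350. 185.] [19. 13.] 73 [ 0.561 -0.064  0.   ]
orange [355. 148.] [13. 18.] 27 [ 0.648 -0.078  0.   ]
yellow [270. 258.] [30. 31.] 45 [0.402 0.117 0.   ]
yellow [462. 159.] [52. 91.] 87 [ 0.617 -0.319  0.   ]
yellow [354.  65.] [34. 64.] 12 [ 0.85  -0.081  0.   ]
green [162. 222.] [ 87. 121.] 83 [0.485 0.357 0.   ]
green [351.  82.] [25. 17.] 11 [ 0.807 -0.071  0.   ]
blue [467. 234.] [83. 57.] 2 [ 0.447 -0.318  0.   ]
red [204. 142.] [ 9. 10.] 90 [0.668 0.268 0.   ]
{'time_s': 0.15, 'joint_positions': array([1.03823618e+00, 4.85886491e-02, 9.79307619e-02, 1.62200854e+00,
       5.77139243e-06, 1.44295390e+00]), 'dq': array([ 0.00064168, -0.0028956 ,  0.00582367,  0.00123123, -0.00065259,
       -0.00062194]), 'effort': array([ 1.40563141e-03, -3.39258492e+01,  3.20424807e+01,  1.53487368e-02,
       -2.46713544e-04, -1.04378680e-05]), 'eef_pos': array([0.20650439, 0.48215056, 0.23036838]), 'orientation': array([-3.05904723e-04,  2.00980535e-01,  9.79594789e-01, -8.83601521e-04]), 'wrist_force': array([-0.19572819,  0.36716735, -0.78016445]), 'wrist_torque': array([ 0.03483425,  0.02273815, -0.03315587]), 'gripper_force': 0.0, 'opening': 0.9993777928158273}
```

View pics/top0.png

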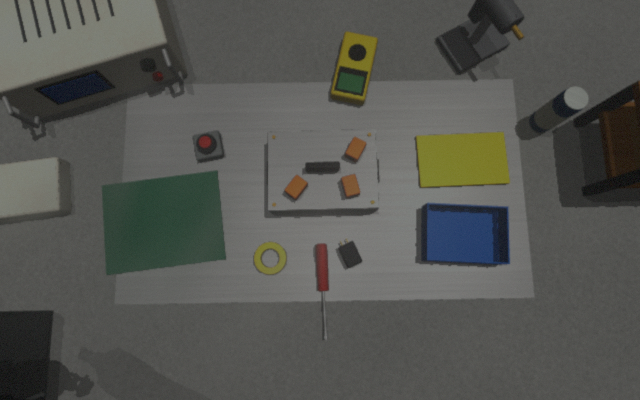

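View pics/scene0.png

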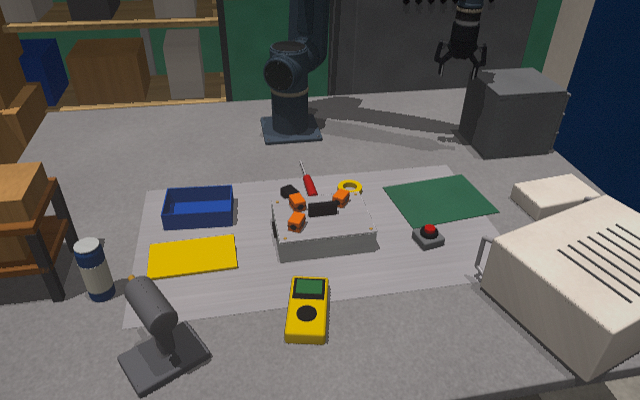

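The top view shows three cores, at (296,186), (350,185) and (355,148). The grip bar is at about (322,168), the mat at (162,222), the bin at (467,234), the pad at (462,159) and the button at (206,143). The tape, adapter and screwdriver lie in front of the box. Next I'll measure each at its proper height.

```bash
cat >> h.py <<'E'
def rect(im,c,z):
    """min-area rectangle of contour cast onto plane z: centre, sizes, yaw of long side (deg)"""
    P=np.array([ray(im,p,z)[:2] for p in c.reshape(-1,2)],np.float32)
    (cx,cy),s,a=cv2.minAreaRect(P)
    b=cv2.boxPoints(((cx,cy),s,a)); e=max((b[1]-b[0],b[2]-b[1]),key=np.linalg.norm)
    return np.array([cx,cy]).round(4),np.sort(s).round(3),round(np.degrees(np.arctan2(e[1],e[0]))%180,1)
def go(x,y,z=None,yaw=None):
    """shift in tool axes (cm) and turn (rad) to reach; yaw = closing line direction, deg"""
    from scipy.spatial.transform import Rotation as Ro
    s=robot.read_state();q=s['orientation'];R=Ro.from_quat([q[1],q[2],q[3],q[0]]).as_matrix();p=s['eef_pos']
    d=np.array([x,y,p[2] if z is None else z])-p
    cur=np.degrees(np.arctan2(R[1,1],R[0,1])); 
    t=0 if yaw is None else -np.radians((yaw-cur+90)%180-90)
    print('at',p.round(4),'close-yaw',round(cur,1),'tilt z',R[:,2].round(4),'shift cm',(R.T@d*100).round(2),'rz',round(t,3),'j6',s['joint_positions'][5].round(2))
E
python3 - <<'E'
from h import *
im=grab('top')
for n,z in(('orange',.085),('yellow',.01),('green',.003),('blue',.05),('red',.04),('black',.1)):
    for b in blobs(im,n): print(n,np.round(cv2.minAreaRect(b)[0]),*rect(im,b,z))
go(0.60,0.0,0.30,0)
E
```

```text
orange [296. 186.] [0.5429 0.0554] [0.028 0.04 ] 141.7
orange [350. 185.] [ 0.5444 -0.0566] [0.026 0.038] 15.3
orange [355. 148.] [ 0.6227 -0.0691] [0.027 0.038] 151.6
yellow [270. 258.] [0.4028 0.1165] [0.066 0.067] 89.8
yellow [463. 159.] [ 0.6148 -0.3149] [0.119 0.199] 91.7
yellow [354.  65.] [ 0.8452 -0.0802] [0.08  0.161] 166.6
green [162. 222.] [0.4858 0.3539] [0.197 0.256] 96.6
green [350.  82.] [ 0.8056 -0.0701] [0.042 0.057] 76.9
blue [468. 234.] [ 0.4439 -0.299 ] [0.119 0.171] 86.9
red [204. 142.] [0.6556 0.2562] [0.02 0.02] 179.1
black [ 30. 355.] [0.2261 0.557 ] [0.11 0.17] 6.3
black [502. 234.] [ 0.4376 -0.3495] [0.016 0.101] 176.8
black [207. 145.] [0.6279 0.2337] [0.032 0.038] 128.0
black [537. 125.] [ 0.6606 -0.4403] [0.027 0.045] 37.9
black [ 25. 120.] [0.6886 0.6114] [0.009 0.062] 62.8
black [ 79. 110.] [0.7095 0.5008] [0.018 0.165] 106.0
black [562. 107.] [ 0.6988 -0.4971] [0.045 0.05 ] 33.6
black [606. 142.] [ 0.6284 -0.578 ] [0.134 0.265] 171.8
black [74. 87.] [0.7584 0.5157] [0.061 0.165] 105.9
black [352.  75.] [ 0.7756 -0.0648] [0.029 0.057] 77.4
black [168.  80.] [0.7729 0.3209] [0.042 0.046] 120.8
black [148.  65.] [0.8067 0.364 ] [0.033 0.035] 19.2
black [356.  52.] [ 0.828  -0.0766] [0.032 0.032] 178.3
black [479.  34.] [ 0.8627 -0.3377] [0.116 0.194] 134.2
at [0.2066 0.4822 0.2305] close-yaw 66.8 tilt z [-7.0e-04 -1.3e-03 -1.0e+00] shift cm [-55.15 -28.84  -6.91] rz 1.166 j6 1.44
```

```bash
python3 -m inch '[-3,-1.6,-0.8,0,0,0,-3.5,-1.8,-0.8,0,0,0,-3.5,-1.8,-0.8,0,0,0,-3.5,-1.8,-0.8,0,0,0,-3.5,-1.8,-0.8,0,0,0,-3.5,-1.8,-0.8,0,0,0,-3.5,-1.8,-0.8,0,0,0,-3.5,-1.8,-0.8,0,0,0]' 0.2
python3 -m inch '[-3.5,-1.8,0,0,0,0,-3.5,-1.8,0,0,0,0,-3.5,-1.8,0,0,0,0,-3.5,-1.8,0,0,0,0,-3.5,-1.8,0,0,0,0,-3.5,-1.8,0,0,0,0,-3,-1.8,0,0,0,0]'
python3 -m inch '[0,0,0,0,0,0.117,0,0,0,0,0,0.117,0,0,0,0,0,0.117,0,0,0,0,0,0.117,0,0,0,0,0,0.117,0,0,0,0,0,0.117,0,0,0,0,0,0.117,0,0,0,0,0,0.117,0,0,0,0,0,0.117,0,0,0,0,0,0.117,0,0,0,0,0,0,0,0,0,0,0,0]'
python3 - <<'E'
from h import *
im=grab('wrist','w1.png'); R=np.array(im['R']);print(-R.T@np.array(im['t']),R)
for b in blobs(im,'orange'): print(np.round(cv2.minAreaRect(b)[0]),*rect(im,b,.094))
for b in blobs(im,'black'): print('black',np.round(cv2.minAreaRect(b)[0]),*rect(im,b,.1))
go(.57,0,.3,0)
E
```

```text
time_s: 1.0
eef_pos: [0.4043, 0.2423, 0.2955]
orientation: [-0.0, 0.201, 0.98, 0.0]
wrist_force: [1.3, 0.6, -0.2]
opening: 0.6
gripper_force: 0.0
time_s: 1.7
eef_pos: [0.5756, 0.0318, 0.2946]
orientation: [-0.0, 0.201, 0.98, -0.0]
wrist_force: [0.1, -0.3, 1.1]
opening: 0.597
gripper_force: 0.0
time_s: 2.9
eef_pos: [0.5745, 0.0334, 0.2951]
orientation: [-0.0, 0.708, 0.707, -0.0]
wrist_force: [0.2, 0.0, 0.3]
opening: 0.602
gripper_force: 0.0
[0.57532133 0.11702444 0.4393685 ] [[ 9.99999816e-01 -4.98802036e-04 -3.45870211e-04]
 [-3.61988808e-04 -9.47478823e-01  3.19818306e-01]
 [-4.87230723e-04 -3.19818121e-01 -9.47478829e-01]]
[354. 247.] [ 0.623  -0.0659] [0.03  0.043] 151.7
[293. 238.] [ 0.5458 -0.0533] [0.029 0.042] 14.0
[289. 150.] [0.5445 0.0573] [0.03  0.041] 141.5
black [516. 240.] [ 0.8201 -0.0523] [0.029 0.031] 180.0
black [346. 328.] [ 0.5766 -0.1753] [0.285 0.803] 180.0
black [474. 229.] [ 0.762  -0.0381] [0.046 0.052] 76.8
black [  3. 219.] [ 0.199  -0.0251] [0.007 0.042] 88.2
black [205. 216.] [ 0.4414 -0.021 ] [0.03  0.047] 23.6
black [325. 194.] [0.5849 0.0061] [0.012 0.072] 90.2
at [0.5745 0.0334 0.2951] close-yaw -0.1 tilt z [-4.e-04 -0.e+00 -1.e+00] shift cm [-3.34 -0.45 -0.49] rz -0.002 j6 1.51
```

View pics/w1.png

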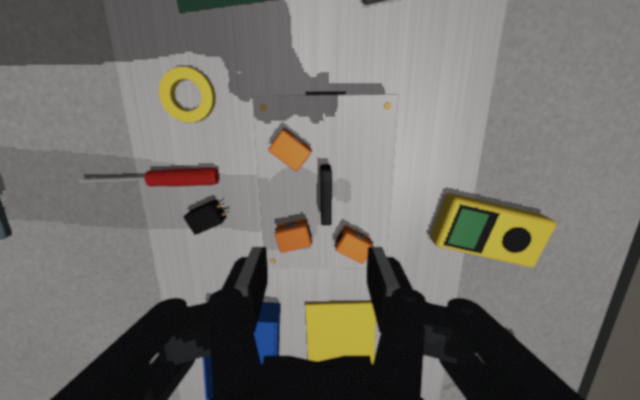

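The wrist view shows the three cores at (354,247), (293,238) and (289,150), with the bar at (325,194) lined up with world y. Positions match the top view to within 3 mm, so I'll take the far core first.

```bash
python3 -m inch '[-2,0.97,0,0,0,0,-2,0.97,0,0,0,0,-2,0.97,0,0,0,0,-2,0.97,0,0,0,0,-1.94,0.97,0,0,0,0,0,0,0,0,0,0]' 
python3 -m inch '[0,0,2,0,0,-0.135,0,0,2,0,0,-0.135,0,0,2,0,0,-0.135,0,0,2,0,0,-0.135,0,0,2,0,0,-0.135,0,0,2,0,0,-0.135,0,0,2,0,0,-0.135,0,0,2,0,0,-0.135,0,0,0,0,0,0]'
python3 - <<'E'
from h import *
im=grab('wrist','w2.png')
for b in blobs(im,'orange'): print(np.round(cv2.minAreaRect(b)[0]),*rect(im,b,.094))
go(.623,-.066,.068,62)
E
```

```text
time_s: 3.55
eef_pos: [0.6234, -0.0688, 0.2941]
orientation: [-0.0, 0.709, 0.705, -0.001]
wrist_force: [-0.2, 0.1, -0.1]
opening: 0.598
gripper_force: 0.0
time_s: 4.45
eef_pos: [0.62, -0.0649, 0.1314]
orientation: [-0.004, 0.244, 0.97, 0.0]
wrist_force: [-0.7, 0.4, 0.1]
opening: 0.598
gripper_force: 0.0
[313. 232.] [ 0.622  -0.0671] [0.029 0.041] 151.8
[268. 114.] [ 0.545  -0.0544] [0.03  0.041] 14.2
[445.  24.] [0.5492 0.0515] [0.028 0.029] 52.6
at [ 0.621  -0.0653  0.1335] close-yaw 61.6 tilt z [-0.0042  0.0012 -1.    ] shift cm [-0.24  0.04  6.55] rz -0.007 j6 0.28
```

View pics/w2.png

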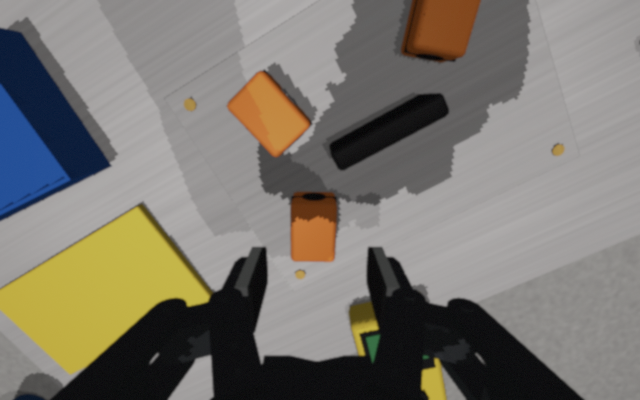

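The close view shows the core at (313,232), squarely between the open fingers and aligned with them. Descending and gripping.

```bash
python3 -m inch '[0,0,2,0,0,0,0,0,2,0,0,0,-0.1,0,1.5,0,0,0,0,0,0.9,0,0,0,0,0,0,0,0,0]'
python3 -m inch '[0,0,0,0,0,0,0,0,0,0,0,0,0,0,0,0,0,0,0,0,0,0,0,0,0,0,0,0,0,0,0,0,0,0,0,0]' -1 50
python3 -m inch '[0,0,-1,0,0,0,0,0,-2,0,0,0,0,0,-2,0,0,0.135,0,0,-2,0,0,0.135,0,0,-2,0,0,0.135,0,0,-2,0,0,0.135,0,0,-1,0,0,0.135,0,0,0,0,0,0.135,0,0,0,0,0,0.135,0,0,0,0,0,0.135,0,0,0,0,0,0]'
python3 - <<'E'
from h import *
go(.444,-.345,.2,0)
E
```

```text
time_s: 5.0
eef_pos: [0.6228, -0.0665, 0.0702]
orientation: [-0.001, 0.245, 0.969, -0.0]
wrist_force: [0.3, 0.2, 0.6]
opening: 0.595
gripper_force: 0.0
time_s: 5.6
eef_pos: [0.6246, -0.0669, 0.0728]
orientation: [0.001, 0.245, 0.97, 0.0]
wrist_force: [0.8, 0.6, 5.6]
opening: 0.338
gripper_force: 51.0
time_s: 6.7
eef_pos: [0.623, -0.0665, 0.1907]
orientation: [-0.001, 0.708, 0.706, -0.001]
wrist_force: [0.3, 0.2, -0.1]
opening: 0.34
gripper_force: 50.3
at [ 0.623  -0.0665  0.1907] close-yaw -0.2 tilt z [-1.8e-03  4.0e-04 -1.0e+00] shift cm [-27.91 -17.8   -0.91] rz -0.004 j6 1.36
```

```bash
python3 -m inch '[-1.5,-1,0,0,0,0,-2.8,-1.8,0,0,0,0,-2.8,-1.8,0,0,0,0,-2.8,-1.8,0,0,0,0,-2.8,-1.8,0,0,0,0,-2.8,-1.8,0,0,0,0,-2.8,-1.8,0,0,0,0,-2.8,-1.8,0,0,0,0,-2.8,-1.8,0,0,0,0,-2.8,-1.8,0,0,0,0,-1.2,-0.6,0,0,0,0,0,0,0,0,0,0]'
python3 -m inch '[0,0,3,0,0,0,0,0,3,0,0,0,0,0,3,0,0,0,0,0,3,0,0,0,0,0,2.5,0,0,0,0,0,2,0,0,0,0,0,0.8,0,0,0,0,0,0,0,0,0]'
python3 -m inch '[0,0,0,0,0,0,0,0,0,0,0,0,0,0,0,0,0,0]' 0.2
python3 -m inch '[0,0,-2,0,0,0,0,0,-3,0,0,0,0,0,-3,0,0,0,0,0,-3,0,0,0,0,0,-3,0,0,0,0,0,-3,0,0,0,0,0,-2,0,0,0,0,0,0,0,0,0]'
python3 - <<'E'
from h import *
im=grab('top','t2.png')
for b in blobs(im,'orange',30): print(np.round(cv2.minAreaRect(b)[0]),*rect(im,b,.085))
go(.545,-.054,.1,104)
E
```

```text
time_s: 7.9
eef_pos: [0.4429, -0.3465, 0.1911]
orientation: [-0.0, 0.709, 0.705, -0.0]
wrist_force: [0.3, -0.1, -0.5]
opening: 0.342
gripper_force: 50.3
time_s: 8.7
eef_pos: [0.4439, -0.343, 0.0168]
orientation: [-0.002, 0.708, 0.706, 0.0]
wrist_force: [-0.1, -0.2, -1.4]
opening: 0.339
gripper_force: 50.4
time_s: 9.0
eef_pos: [0.4456, -0.3459, 0.0202]
orientation: [0.002, 0.708, 0.706, 0.0]
wrist_force: [-0.0, -0.2, 0.1]
opening: 0.599
gripper_force: 0.0
time_s: 9.8
eef_pos: [0.4462, -0.3468, 0.2136]
orientation: [0.005, 0.709, 0.706, 0.0]
wrist_force: [0.7, -0.5, -0.4]
opening: 0.6
gripper_force: 0.0
[484. 234.] [ 0.4389 -0.3209] [0.026 0.038] 89.1
[350. 185.] [ 0.5443 -0.0565] [0.026 0.038] 14.1
[275. 181.] [0.5553 0.0981] [0.029 0.04 ] 138.9
at [ 0.4455 -0.3461  0.211 ] close-yaw -0.2 tilt z [ 0.004  -0.0039 -1.    ] shift cm [29.29  9.78 11.02] rz 1.322 j6 0.8
```

View pics/t2.png

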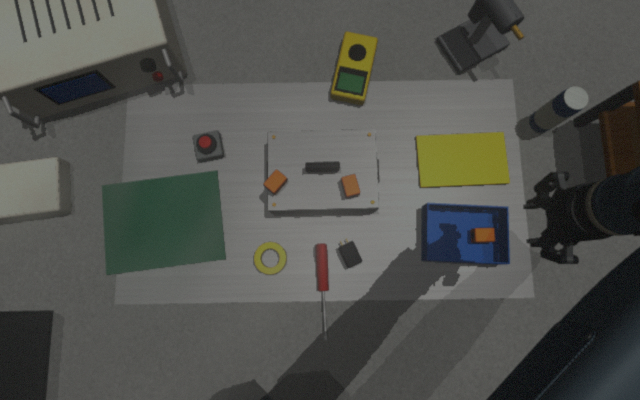

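The view shows the first core in the bin. The left core has been knocked aside to (275,181) but is still on the cover, and the near-right core at (350,185) hasn't moved. I'll take that one next.

```bash
python3 -m inch '[1.5,0.5,0,0,0,0,2.7,0.9,0,0,0,0,2.7,0.9,0,0,0,0,2.7,0.9,0,0,0,0,2.7,0.9,0,0,0,0,2.7,0.9,0,0,0,0,2.7,0.9,0,0,0,0,2.7,0.9,0,0,0,0,2.7,0.9,0,0,0,0,2.7,0.9,0,0,0,0,2.2,0.8,0,0,0,0,1.3,0.4,0,0,0,0]'
python3 -m inch '[0,0,0.5,0,0,-0.14,0,0,0.5,0,0,-0.14,0,0,0.5,0,0,-0.14,0,0,0.5,0,0,-0.14,0,0,0.5,0,0,-0.14,0,0,0.5,0,0,-0.14,0,0,0.5,0,0,-0.14,0,0,0.5,0,0,-0.14,0,0,0.5,0,0,-0.14,0,0,0.5,0,0,-0.14,0,0,0.5,0,0,-0.14,0,0,0.5,0,0,-0.14]'
python3 -m inch '[0,0,0,0,0,-0.135,0,0,0,0,0,0,0,0,0,0,0,0]'
python3 - <<'E'
from h import *
go(.545,-.054,.072,104)
im=grab('wrist')
for b in blobs(im,'orange'): print(np.round(cv2.minAreaRect(b)[0]),*rect(im,b,.094))
go(.545,-.054,.072,104)
E
```

```text
time_s: 11.05
eef_pos: [0.5427, -0.0494, 0.206]
orientation: [-0.002, 0.708, 0.707, -0.001]
wrist_force: [-0.1, -0.3, 0.4]
opening: 0.599
gripper_force: 0.0
time_s: 12.25
eef_pos: [0.5424, -0.0519, 0.1466]
orientation: [-0.001, -0.055, 0.998, 0.0]
wrist_force: [0.6, 0.2, -0.0]
opening: 0.598
gripper_force: 0.0
time_s: 12.55
eef_pos: [0.5429, -0.0521, 0.1474]
orientation: [-0.001, -0.118, 0.993, 0.0]
wrist_force: [-0.4, 0.5, 0.6]
opening: 0.6
gripper_force: 0.0
at [ 0.5429 -0.0521  0.1474] close-yaw 103.6 tilt z [-1.6e-03  3.0e-04 -1.0e+00] shift cm [-0.17 -0.24  7.54] rz -0.007 j6 -0.46
[466. 259.] [0.5487 0.0634] [0.006 0.009] 144.3
[503. 273.] [0.5532 0.0941] [0.038 0.042] 139.3
[485. 248.] [0.5372 0.0731] [0.006 0.018] 137.8
[311. 216.] [ 0.5436 -0.0548] [0.028 0.041] 13.7
at [ 0.5431 -0.0522  0.1477] close-yaw 103.6 tilt z [-1.1e-03  2.0e-04 -1.0e+00] shift cm [-0.14 -0.23  7.57] rz -0.007 j6 -0.46
```

```bash
python3 -m inch '[-0.1,-0.2,2,0,0,0,0,0,2,0,0,0,0,0,2,0,0,0,0,0,1.4,0,0,0,0,0,0,0,0,0]'
python3 -m inch '[0,0,0,0,0,0,0,0,0,0,0,0,0,0,0,0,0,0,0,0,0,0,0,0,0,0,0,0,0,0]' -1 50
python3 -m inch '[0,0,-1,0,0,0,0,0,-2,0,0,0,0,0,-2,0,0,0,0,0,-2,0,0,0.14,0,0,-2,0,0,0.14,0,0,-2,0,0,0.14,0,0,-1,0,0,0.14,0,0,0,0,0,0.14,0,0,0,0,0,0.14,0,0,0,0,0,0.14,0,0,0,0,0,0.14,0,0,0,0,0,0.14]'
python3 -m inch '[0,0,0,0,0,0.14,0,0,0,0,0,0.14,0,0,0,0,0,0.14,0,0,0,0,0,0.14,0,0,0,0,0,0,0,0,0,0,0,0]'
python3 - <<'E'
from h import *
go(.444,-.293,.2,0)
E
```

```text
time_s: 13.1
eef_pos: [0.543, -0.0536, 0.0716]
orientation: [-0.002, -0.119, 0.993, 0.001]
wrist_force: [0.1, -0.4, 0.2]
opening: 0.601
gripper_force: 0.0
time_s: 13.6
eef_pos: [0.546, -0.0542, 0.0756]
orientation: [0.001, -0.12, 0.993, -0.0]
wrist_force: [0.4, -0.1, 2.3]
opening: 0.335
gripper_force: 51.7
time_s: 14.8
eef_pos: [0.5449, -0.054, 0.1946]
orientation: [-0.0, 0.491, 0.871, -0.0]
wrist_force: [1.0, -0.6, -1.5]
opening: 0.334
gripper_force: 51.3
time_s: 15.4
eef_pos: [0.545, -0.054, 0.1945]
orientation: [-0.0, 0.709, 0.705, -0.0]
wrist_force: [-1.3, 0.7, -1.1]
opening: 0.335
gripper_force: 51.3
at [ 0.545  -0.054   0.1945] close-yaw -0.3 tilt z [-1.e-04  0.e+00 -1.e+00] shift cm [-23.96  -9.96  -0.55] rz -0.006 j6 1.36
```

```bash
python3 -m inch '[-1.4,-0.6,0,0,0,0,-2.4,-1,0,0,0,0,-2.4,-1,0,0,0,0,-2.4,-1,0,0,0,0,-2.4,-1,0,0,0,0,-2.4,-1,0,0,0,0,-2.4,-1,0,0,0,0,-2.4,-1,0,0,0,0,-2.4,-1,0,0,0,0,-2.4,-1,0,0,0,0,-1,-0.3,0,0,0,0,0,0,0,0,0,0]'
python3 -m inch '[0,0,3,0,0,0,0,0,3,0,0,0,0,0,3,0,0,0,0,0,3,0,0,0,0,0,2.5,0,0,0,0,0,2,0,0,0,0,0,0.9,0,0,0,0,0,0,0,0,0]'
python3 -m inch '[0,0,0,0,0,0,0,0,0,0,0,0,0,0,0,0,0,0]' 0.2
python3 -m inch '[0,0,-2,0,0,0,0,0,-3,0,0,0,0,0,-3,0,0,0,0,0,-3,0,0,0,0,0,-3,0,0,0,0,0,-3,0,0,0,0,0,-2,0,0,0,0,0,0,0,0,0]'
python3 - <<'E'
from h import *
im=grab('top')
for b in blobs(im,'orange',30): print(np.round(cv2.minAreaRect(b)[0]),*rect(im,b,.085))
go(.5545,.096,.1,49)
E
```

```text
time_s: 16.6
eef_pos: [0.443, -0.2946, 0.1942]
orientation: [-0.0, 0.711, 0.703, -0.0]
wrist_force: [0.0, 0.5, -0.4]
opening: 0.34
gripper_force: 51.3
time_s: 17.4
eef_pos: [0.4431, -0.2914, 0.0188]
orientation: [-0.002, 0.71, 0.704, 0.0]
wrist_force: [0.2, -0.4, -0.2]
opening: 0.34
gripper_force: 51.3
time_s: 17.7
eef_pos: [0.4451, -0.2941, 0.0221]
orientation: [0.002, 0.71, 0.704, 0.0]
wrist_force: [-0.2, 0.7, -0.2]
opening: 0.599
gripper_force: 0.0
time_s: 18.5
eef_pos: [0.4458, -0.2949, 0.2155]
orientation: [0.005, 0.71, 0.704, 0.0]
wrist_force: [-0.1, 0.1, -0.2]
opening: 0.595
gripper_force: 0.0
[460. 235.] [ 0.4387 -0.2717] [0.024 0.038] 89.1
[484. 234.] [ 0.4391 -0.3214] [0.025 0.037] 93.6
[275. 181.] [0.5548 0.0979] [0.028 0.04 ] 138.9
at [ 0.4451 -0.2942  0.213 ] close-yaw -0.5 tilt z [ 0.0042 -0.0036 -1.    ] shift cm [39.16 10.54 11.2 ] rz -0.864 j6 0.87
```

```bash
python3 -m inch '[1.8,0.45,0,0,0,0,3.4,0.92,0,0,0,0,3.4,0.92,0,0,0,0,3.4,0.92,0,0,0,0,3.4,0.92,0,0,0,0,3.4,0.92,0,0,0,0,3.4,0.92,0,0,0,0,3.4,0.92,0,0,0,0,3.4,0.92,0,0,0,0,3.4,0.92,0,0,0,0,3.4,0.92,0,0,0,0,3.4,0.92,0,0,0,0]'
python3 -m inch '[0,0,0,0,0,-0.124,0,0,1,0,0,-0.124,0,0,1,0,0,-0.124,0,0,1,0,0,-0.124,0,0,1,0,0,-0.124,0,0,1,0,0,-0.124,0,0,1,0,0,-0.124,0,0,0,0,0,0,0,0,0,0,0,0]'
python3 - <<'E'
from h import *
im=grab('wrist')
for b in blobs(im,'orange'): print(np.round(cv2.minAreaRect(b)[0]),*rect(im,b,.094))
go(.5545,.096,.0735,49)
E
```

```text
time_s: 19.75
eef_pos: [0.5525, 0.0993, 0.2084]
orientation: [-0.001, 0.71, 0.704, -0.001]
wrist_force: [0.7, -0.4, -0.2]
opening: 0.597
gripper_force: 0.0
time_s: 20.65
eef_pos: [0.5522, 0.0978, 0.1489]
orientation: [-0.001, 0.35, 0.937, -0.001]
wrist_force: [0.1, 0.3, 0.2]
opening: 0.601
gripper_force: 0.0
[320. 219.] [0.5551 0.0994] [0.028 0.042] 138.1
at [0.5528 0.0978 0.1498] close-yaw 49.1 tilt z [-0.0011 -0.     -1.    ] shift cm [-0.26 -0.02  7.63] rz 0.002 j6 0.77
```

```bash
python3 -m inch '[-0.1,0.2,2,0,0,0,0,0,2,0,0,0,0,0,2,0,0,0,0,0,1.5,0,0,0,0,0,0,0,0,0]'
python3 -m inch '[0,0,0,0,0,0,0,0,0,0,0,0,0,0,0,0,0,0,0,0,0,0,0,0,0,0,0,0,0,0]' -1 50
python3 -m inch '[0,0,-1,0,0,0,0,0,-2,0,0,0,0,0,-2,0,0,0,0,0,-2,0,0,0.124,0,0,-2,0,0,0.124,0,0,-2,0,0,0.124,0,0,-1,0,0,0.124,0,0,0,0,0,0.124,0,0,0,0,0,0.124,0,0,0,0,0,0.124,0,0,0,0,0,0]'
python3 -m inch '[-1.7,-0.55,0,0,0,0,-3,-0.97,0,0,0,0,-3,-0.97,0,0,0,0,-3,-0.97,0,0,0,0,-3,-0.97,0,0,0,0,-3,-0.97,0,0,0,0,-3,-0.97,0,0,0,0,-3,-0.97,0,0,0,0,-3,-0.97,0,0,0,0,-3,-0.97,0,0,0,0,-3,-0.97,0,0,0,0,-2.4,-0.9,0,0,0,0]'
python3 - <<'E'
from h import *
go(.444,-.243,.018,0)
E
```

```text
time_s: 21.2
eef_pos: [0.5533, 0.0986, 0.0728]
orientation: [-0.002, 0.349, 0.937, -0.001]
wrist_force: [0.5, -0.4, 0.1]
opening: 0.598
gripper_force: 0.0
time_s: 21.7
eef_pos: [0.5563, 0.0988, 0.0767]
orientation: [0.001, 0.348, 0.937, 0.001]
wrist_force: [-0.4, 0.2, 4.2]
opening: 0.338
gripper_force: 51.8
time_s: 22.8
eef_pos: [0.555, 0.0988, 0.1955]
orientation: [-0.0, 0.71, 0.704, -0.0]
wrist_force: [-0.4, -0.3, -0.8]
opening: 0.338
gripper_force: 51.3
time_s: 24.0
eef_pos: [0.4399, -0.2427, 0.1954]
orientation: [0.0, 0.71, 0.705, -0.0]
wrist_force: [-0.3, -0.6, -1.7]
opening: 0.339
gripper_force: 51.3
at [ 0.4399 -0.2427  0.1954] close-yaw -0.4 tilt z [-1.e-04 -2.e-04 -1.e+00] shift cm [-0.02  0.41 17.74] rz -0.007 j6 0.94
```

```bash
python3 -m inch '[0,0.4,3,0,0,0,0,0,3,0,0,0,0,0,3,0,0,0,0,0,3,0,0,0,0,0,2.5,0,0,0,0,0,2,0,0,0,0,0,0.9,0,0,0,0,0,0,0,0,0]'
python3 -m inch '[0,0,0,0,0,0,0,0,0,0,0,0,0,0,0,0,0,0]' 0.2
python3 -m inch '[0,0,-2,0,0,0,0,0,-3,0,0,0,0,0,-3,0,0,0,0,0,-3,0,0,0,0,0,-3,0,0,0,0,0,-3,0,0,0,0,0,-2,0,0,0]'
python3 -m inch '[1.4,0.8,0,0,0,0,2.3,1.3,0,0,0,0,2.3,1.3,0,0,0,0,2.3,1.3,0,0,0,0,2.3,1.3,0,0,0,0,2.3,1.3,0,0,0,0,2.3,1.3,0,0,0,0,2.3,1.3,0,0,0,0,2.3,1.3,0,0,0,0,2.3,1.3,0,0,0,0,2.8,1.6,0,0,0,0,0,0,0,0,0,0]' -0.2
python3 - <<'E'
from h import *
im=grab('top')
for b in blobs(im,'orange',30): print(np.round(cv2.minAreaRect(b)[0]),*rect(im,b,.018))
im=grab('wrist','w3.png')
for b in blobs(im,'black',200): print('black',np.round(cv2.minAreaRect(b)[0]),*rect(im,b,.1))
go(.585,.006,.075,0)
E
```

```text
time_s: 24.8
eef_pos: [0.4434, -0.2403, 0.0199]
orientation: [-0.002, 0.71, 0.704, -0.0]
wrist_force: [-0.5, 0.9, 0.4]
opening: 0.34
gripper_force: 51.3
time_s: 25.1
eef_pos: [0.4458, -0.2421, 0.023]
orientation: [0.002, 0.71, 0.704, 0.0]
wrist_force: [-0.0, 0.5, 0.5]
opening: 0.599
gripper_force: 0.0
time_s: 25.8
eef_pos: [0.4456, -0.242, 0.2152]
orientation: [0.003, 0.71, 0.704, 0.0]
wrist_force: [0.3, 0.6, 0.5]
opening: 0.597
gripper_force: 0.0
time_s: 27.0
eef_pos: [0.5894, 0.0096, 0.2118]
orientation: [0.0, 0.709, 0.705, 0.001]
wrist_force: [-0.1, -0.9, -0.3]
opening: 0.397
gripper_force: 0.0
[460. 236.] [ 0.4429 -0.2943] [0.028 0.041] 89.1
[438. 236.] [ 0.4436 -0.2484] [0.028 0.037] 89.1
[484. 234.] [ 0.4442 -0.3474] [0.028 0.041] 89.1
black [316. 322.] [ 0.5891 -0.1398] [0.194 0.588] 179.6
black [553. 251.] [ 0.8111 -0.0492] [0.029 0.031] 146.1
black [497. 237.] [ 0.7553 -0.0354] [0.045 0.05 ] 76.3
black [166. 224.] [ 0.453  -0.0195] [0.028 0.047] 25.5
black [312. 196.] [0.5852 0.0048] [0.013 0.073] 89.9
at [0.5882 0.0069 0.2119] close-yaw -0.4 tilt z [ 6.e-04 -6.e-04 -1.e+00] shift cm [-0.08 -0.32 13.69] rz -0.007 j6 1.48
```

View pics/w3.png

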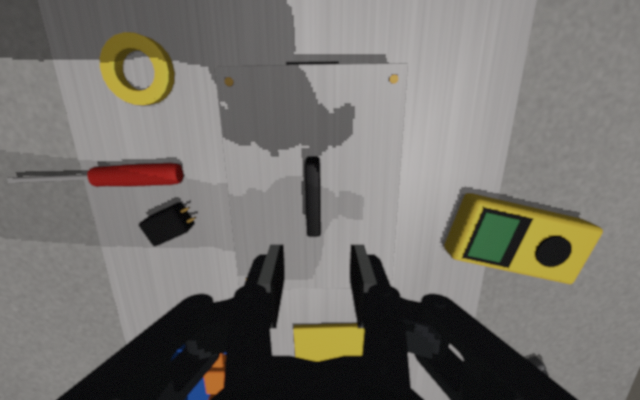

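The cover is clear: all three cores are in the bin and the bar is at (312,196), along world y. I'll grip the handle and lift.

```bash
python3 -m inch '[-0.15,-0.3,2,0,0,0,0,0,3,0,0,0,0,0,3,0,0,0,0,0,3,0,0,0,0,0,2,0,0,0,0,0,0.9,0,0,0,0,0,0,0,0,0,0,0,0,0,0,0]'
python3 -m inch '[0,0,0,0,0,0,0,0,0,0,0,0,0,0,0,0,0,0,0,0,0,0,0,0,0,0,0,0,0,0,0,0,0,0,0,0]' -1 110
python3 - <<'E'
from h import *
go(.486,.354)
E
python3 -m inch '[0,0,-0.5,0,0,0,0,0,-1,0,0,0,0,0,-1,0,0,0,0,0,-2,0,0,0,0,0,-2,0,0,0,0,0,-2,0,0,0,0,0,-2,0,0,0,0,0,0,0,0,0]'
python3 - <<'E'
from h import *
go(.486,.354,None,6.6)
grab('wrist','w4.png')
E
```

```text
time_s: 27.9
eef_pos: [0.5856, 0.0044, 0.0737]
orientation: [0.001, 0.711, 0.704, 0.001]
wrist_force: [0.4, 0.2, 0.7]
opening: 0.4
gripper_force: 0.0
time_s: 28.5
eef_pos: [0.5862, 0.0046, 0.0747]
orientation: [0.002, 0.71, 0.704, 0.001]
wrist_force: [-0.8, -1.1, 6.5]
opening: 0.138
gripper_force: 108.1
at [0.5862 0.0046 0.0747] close-yaw -0.5 tilt z [ 3.6e-03 -9.0e-04 -1.0e+00] shift cm [ 34.84 -10.34  -0.07] rz 0 j6 1.47
time_s: 29.3
eef_pos: [0.5871, 0.0048, 0.1816]
orientation: [0.003, 0.71, 0.704, 0.002]
wrist_force: [0.8, -0.2, -3.3]
opening: 0.147
gripper_force: 107.6
at [0.5871 0.0048 0.1816] close-yaw -0.5 tilt z [ 7.3e-03 -7.0e-04 -1.0e+00] shift cm [ 34.83 -10.42  -0.1 ] rz -0.124 j6 1.47
```

View pics/w4.png

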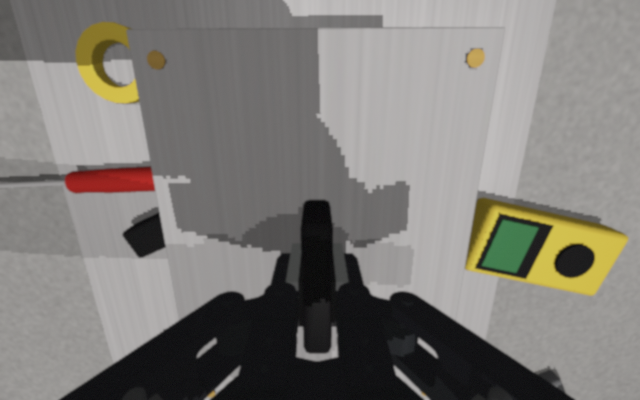

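The cover hangs level in the grip and the box is clear below. Carrying it to the mat.

```bash
python3 -m inch '[1.8,-0.54,0,0,0,0,3,-0.9,0,0,0,0,3,-0.9,0,0,0,0,3,-0.9,0,0,0,0,3,-0.9,0,0,0,0,3,-0.9,0,0,0,0,3,-0.9,0,0,0,0,3,-0.9,0,0,0,0,3,-0.9,0,0,0,0,3,-0.9,0,0,0,0,3,-0.9,0,0,0,0,3,-0.9,0,0,0,0]'
python3 -m inch '[0,0,0,0,0,-0.062,0,0,0,0,0,-0.062,0,0,0,0,0,0,0,0,0,0,0,0]'
python3 - <<'E'
from h import *
go(.486,.354,.0257,6.6)
E
```

```text
time_s: 30.55
eef_pos: [0.4823, 0.3546, 0.1752]
orientation: [-0.0, 0.71, 0.704, -0.002]
wrist_force: [0.3, 0.5, -2.5]
opening: 0.145
gripper_force: 107.5
time_s: 30.95
eef_pos: [0.483, 0.3535, 0.1758]
orientation: [-0.0, 0.666, 0.746, -0.001]
wrist_force: [-0.1, 0.9, -3.5]
opening: 0.14
gripper_force: 107.5
at [0.483  0.3535 0.1758] close-yaw 6.5 tilt z [-0.0021 -0.0012 -1.    ] shift cm [ 0.03  0.33 15.01] rz -0.002 j6 1.98
```

```bash
python3 -m inch '[0,0.3,2,0,0,0,0,0,3,0,0,0,0,0,3,0,0,0,0,0,3,0,0,0,0,0,2,0,0,0,0,0,1.2,0,0,0,0,0,0.5,0,0,0,0,0,0,0,0,0,0,0,0,0,0,0]'
python3 -m inch '[0,0,0.2,0,0,0,0,0,0.15,0,0,0,0,0,0,0,0,0,0,0,0,0,0,0]'
python3 - <<'E'
from h import *
go(.486,.354,.0257,6.6); print(robot.read_state()['wrist_force'])
E
```

```text
time_s: 31.85
eef_pos: [0.4877, 0.3548, 0.0318]
orientation: [0.0, 0.665, 0.746, 0.001]
wrist_force: [0.3, -0.5, -2.9]
opening: 0.139
gripper_force: 107.5
time_s: 32.25
eef_pos: [0.4867, 0.3543, 0.027]
orientation: [0.0, 0.665, 0.747, 0.0]
wrist_force: [0.0, 0.5, -2.3]
opening: 0.143
gripper_force: 107.5
at [0.4867 0.3543 0.027 ] close-yaw 6.6 tilt z [ 3.e-04  1.e-04 -1.e+00] shift cm [-0.02 -0.07  0.13] rz -0.0 j6 1.97
[ 0.02067697  0.51768596 -2.31222547]
```

```bash
python3 -m inch '[0,0,0.15,0,0,0,0,0,0,0,0,0,0,0,0,0,0,0]'
python3 -m inch '[0,0,0,0,0,0,0,0,0,0,0,0,0,0,0,0,0,0]' -0.1
python3 -m inch '[0,0,-1,0,0,0,0,0,-2,0,0,0,0,0,-3,0,0,0,0,0,-3,0,0,0,0,0,-4,0,0,0,0,0,-4,0,0,0,0,0,-4,0,0,0,0,0,-1,0,0,0.062,0,0,0,0,0,0.062,0,0,0,0,0,0]' 0
python3 -m inch '[-2,0.5,0,0,0,0,-3.2,0.9,0,0,0,0,-3.2,0.9,0,0,0,0,-3.2,0.9,0,0,0,0,-3.2,0.9,0,0,0,0,-3.2,0.9,0,0,0,0,-3.2,0.9,0,0,0,0,-3.2,0.9,0,0,0,0,-3.2,0.9,0,0,0,0,-3.2,0.9,0,0,0,0,-3.2,0.9,0,0,0,0,0,0,0,0,0,0]'
python3 - <<'E'
from h import *
im=grab('wrist','w5.png')
for n in('red','white'):
  for b in blobs(im,n): print(n,np.round(cv2.minAreaRect(b)[0]),*rect(im,b,.046))
im=grab('top','t5.png')
for n in('red','white'):
  for b in blobs(im,n,20): print('top',n,np.round(cv2.minAreaRect(b)[0]),*rect(im,b,.046))
for b in blobs(im,'black',40): print('top','black',np.round(cv2.minAreaRect(b)[0]),*rect(im,b,.045))
go(.585,.005,.075,0)
E
```

```text
time_s: 32.55
eef_pos: [0.4865, 0.3542, 0.0252]
orientation: [-0.0, 0.665, 0.747, -0.0]
wrist_force: [0.6, -0.1, -2.8]
opening: 0.139
gripper_force: 107.5
time_s: 32.85
eef_pos: [0.4873, 0.3546, 0.0263]
orientation: [0.0, 0.665, 0.747, 0.001]
wrist_force: [0.7, -0.2, 0.6]
opening: 0.452
gripper_force: 0.0
time_s: 33.85
eef_pos: [0.4872, 0.3545, 0.2476]
orientation: [0.0, 0.71, 0.704, 0.002]
wrist_force: [-0.4, 0.1, 0.2]
opening: 0.5
gripper_force: 0.0
time_s: 35.05
eef_pos: [0.579, 0.0095, 0.2446]
orientation: [0.0, 0.712, 0.703, -0.001]
wrist_force: [-0.9, 1.0, 0.4]
opening: 0.505
gripper_force: 0.0
red [343. 215.] [ 0.6101 -0.046 ] [0.02  0.021] 133.4
red [157. 170.] [0.396  0.0122] [0.022 0.095] 1.1
red [308. 132.] [0.5699 0.0537] [0.021 0.021] 179.3
top red [205. 141.] [0.6542 0.254 ] [0.022 0.023] 136.4
top black [ 26. 356.] [0.2161 0.608 ] [0.106 0.168] 0.1
top black [371. 345.] [ 0.2263 -0.091 ] [0.007 0.209] 173.6
top black [535. 125.] [ 0.6799 -0.4672] [0.02  0.043] 30.5
top black [562. 108.] [ 0.7193 -0.53  ] [0.041 0.051] 33.2
top black [606. 142.] [ 0.6481 -0.6189] [0.141 0.271] 171.8
top black [74. 88.] [0.7833 0.5491] [0.057 0.171] 107.3
top black [148.  65.] [0.8351 0.3866] [0.029 0.035] 27.0
top black [448.  56.] [ 0.8455 -0.2876] [0.006 0.091] 28.6
top black [467.  39.] [ 0.8864 -0.335 ] [0.014 0.059] 24.1
top black [364.  34.] [ 0.9015 -0.1016] [0.01  0.107] 173.7
top black [494.  18.] [ 0.9361 -0.3997] [0.064 0.111] 59.9
top black [351.  14.] [ 0.9518 -0.0721] [0.012 0.073] 174.8
top black [266.  11.] [0.9637 0.1221] [0.009 0.056] 0.3
top black [249.  24.] [0.9321 0.1606] [0.009 0.12 ] 3.0
at [0.5782 0.0128 0.2449] close-yaw -0.6 tilt z [-1.2e-03  7.0e-04 -1.0e+00] shift cm [-0.79  0.71 16.99] rz -0.01 j6 1.49
```

View pics/w5.png

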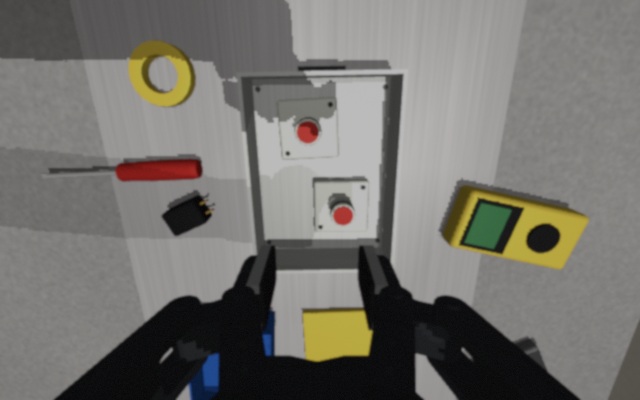

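View pics/t5.png

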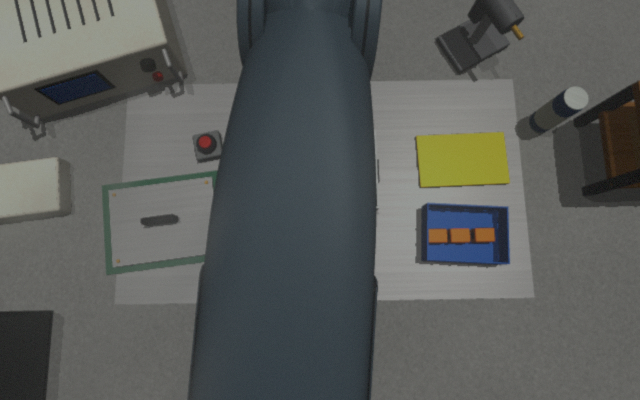

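The wrist view shows two sensors in the open box, with red tops at (308,132) and (343,215). The top view shows the cover lying squarely on the green mat and the three cores in the bin. I'll take the right-hand sensor first.

```bash
python3 -m inch '[-2,1,2,0,0,0,-2,1,2,0,0,0,-1.9,1.2,2,0,0,0,0,0,2.5,0,0,0,0,0,2,0,0,0,0,0,0,0,0,0,0,0,0,0,0,0]' 0.2
python3 - <<'E'
from h import *
im=grab('wrist')
for b in blobs(im,'red'): print('red',np.round(cv2.minAreaRect(b)[0]),*rect(im,b,.046))
go(.610,-.046,.022,0)
E
```

```text
time_s: 35.85
eef_pos: [0.6095, -0.0446, 0.1403]
orientation: [-0.001, 0.71, 0.705, -0.0]
wrist_force: [0.6, -0.4, 0.2]
opening: 0.599
gripper_force: 0.0
red [317. 203.] [ 0.6095 -0.0461] [0.022 0.022] 90.4
red [ 57. 137.] [0.4071 0.0089] [0.021 0.09 ] 2.1
red [260.  72.] [0.5693 0.0539] [0.022 0.023] 179.6
at [ 0.6104 -0.045   0.1416] close-yaw -0.4 tilt z [ 1.4e-03 -1.0e-04 -1.0e+00] shift cm [-0.1  -0.05 11.96] rz -0.007 j6 1.4
```

```bash
python3 -m inch '[-0.1,0,3,0,0,0,0,0,3,0,0,0,0,0,3,0,0,0,0,0,2,0,0,0,0,0,0.9,0,0,0,0,0,0,0,0,0]'
python3 -m inch '[0,0,0,0,0,0,0,0,0,0,0,0,0,0,0,0,0,0,0,0,0,0,0,0,0,0,0,0,0,0]' -1 50
python3 -m inch '[0,0,-0.5,0,0,0,0,0,-1.5,0,0,0,0,0,-2.5,0,0,0,0,0,-3,0,0,0,0,0,-3,0,0,0,0,0,-2,0,0,0,0,0,0,0,0,0]'
python3 - <<'E'
from h import *
go(.606,-.362,None,0)
E
```

```text
time_s: 36.5
eef_pos: [0.6098, -0.0465, 0.0213]
orientation: [-0.0, 0.71, 0.704, -0.0]
wrist_force: [-0.0, 0.6, 0.7]
opening: 0.6
gripper_force: 0.0
time_s: 37.0
eef_pos: [0.6121, -0.0472, 0.0241]
orientation: [0.002, 0.71, 0.704, 0.001]
wrist_force: [-0.7, 1.2, 5.7]
opening: 0.333
gripper_force: 50.1
time_s: 37.7
eef_pos: [0.6125, -0.0474, 0.1515]
orientation: [0.003, 0.71, 0.704, 0.002]
wrist_force: [0.3, -0.5, -0.7]
opening: 0.329
gripper_force: 49.5
at [ 0.6125 -0.0474  0.1515] close-yaw -0.5 tilt z [ 0.0081 -0.0016 -1.    ] shift cm [-31.47  -0.36   0.05] rz -0.009 j6 1.39
```

```bash
python3 -m inch '[-1.5,0,0,0,0,0,-3,0,0,0,0,0,-3,-0.1,0,0,0,0,-3,-0.1,0,0,0,0,-3,-0.1,0,0,0,0,-3,-0.1,0,0,0,0,-3,0,0,0,0,0,-3,0,0,0,0,0,-3,0,0,0,0,0,-3,0,0,0,0,0,-3,0,0,0,0,0,0,0,0,0,0,0]'
python3 -m inch '[0,0,0,0,0,0,0,0,0,0,0,0]'
python3 - <<'E'
from h import *
go(.606,-.362,.031,0)
im=grab('top')
for b in blobs(im,'yellow',500)[:1]: print(*rect(im,b,.01))
E
```

```text
time_s: 38.9
eef_pos: [0.6003, -0.3666, 0.1422]
orientation: [-0.002, 0.712, 0.702, -0.002]
wrist_force: [0.4, 0.0, -1.6]
opening: 0.336
gripper_force: 49.5
time_s: 39.1
eef_pos: [0.6023, -0.3611, 0.1446]
orientation: [-0.002, 0.71, 0.704, -0.0]
wrist_force: [0.4, 0.9, -0.0]
opening: 0.331
gripper_force: 49.5
at [ 0.6023 -0.3611  0.1446] close-yaw -0.5 tilt z [-0.0024  0.0021 -1.    ] shift cm [-0.11  0.4  11.36] rz -0.009 j6 0.94
[0.4022 0.116 ] [0.066 0.066] 134.6
```

```bash
python3 -m inch '[0,0.3,2.5,0,0,0,0,0,3,0,0,0,0,0,2.5,0,0,0,0,0,2,0,0,0,0,0,1,0,0,0,0,0,0.3,0,0,0,0,0,0,0,0,0,0,0,0,0,0,0]'
python3 -m inch '[0,0,0,0,0,0,0,0,0,0,0,0,0,0,0,0,0,0]' 0.2
python3 -m inch '[0,0,-1,0,0,0,0,0,-2,0,0,0,0,0,-3,0,0,0,0,0,-3,0,0,0,0,0,-3,0,0,0,0,0,-2,0,0,0,0,0,0,0,0,0]'
python3 -m inch '[1.5,0,0,0,0,0,3.5,0,0,0,0,0,3.5,0,0,0,0,0,3.5,0,0,0,0,0,3.5,0,0,0,0,0,3.5,-0.5,0,0,0,0,3.5,-0.5,0,0,0,0,3.5,-0.5,0,0,0,0,3.5,-0.5,0,0,0,0,3.5,-0.5,0,0,0,0,3.5,-0.5,0,0,0,0,3.5,-0.5,0,0,0,0]'
python3 -m inch '[1.5,0,0,0,0,0,0,0,0,0,0,0,0,0,0,0,0,0]'
python3 - <<'E'
from h import *
im=grab('wrist')
for b in blobs(im,'red'): print('red',np.round(cv2.minAreaRect(b)[0]),*rect(im,b,.046))
go(.570,.054,.022,0)
E
```

```text
time_s: 39.95
eef_pos: [0.6072, -0.3624, 0.0352]
orientation: [0.001, 0.71, 0.704, 0.0]
wrist_force: [-0.4, 0.4, -1.1]
opening: 0.33
gripper_force: 49.5
time_s: 40.25
eef_pos: [0.6067, -0.3624, 0.0345]
orientation: [0.001, 0.71, 0.704, 0.0]
wrist_force: [-0.9, 0.5, -0.3]
opening: 0.598
gripper_force: 0.0
time_s: 40.95
eef_pos: [0.6081, -0.3634, 0.1795]
orientation: [0.005, 0.71, 0.704, 0.001]
wrist_force: [0.3, 0.0, 0.1]
opening: 0.597
gripper_force: 0.0
time_s: 42.15
eef_pos: [0.5736, 0.0398, 0.1719]
orientation: [-0.001, 0.71, 0.704, -0.001]
wrist_force: [0.4, -0.2, 0.2]
opening: 0.602
gripper_force: 0.0
time_s: 42.45
eef_pos: [0.5748, 0.0527, 0.1726]
orientation: [0.0, 0.71, 0.704, -0.001]
wrist_force: [0.4, -0.5, 0.1]
opening: 0.6
gripper_force: 0.0
red [134. 226.] [0.3984 0.0171] [0.02  0.094] 0.7
red [310. 189.] [0.5697 0.0529] [0.021 0.021] 179.6
at [0.5749 0.0522 0.1728] close-yaw -0.6 tilt z [-6.e-04 -9.e-04 -1.e+00] shift cm [ 0.19 -0.49 15.08] rz -0.01 j6 1.56
```

```bash
python3 -m inch '[0.1,-0.5,3,0,0,0,0,0,3,0,0,0,0,0,3,0,0,0,0,0,3,0,0,0,0,0,2,0,0,0,0,0,1,0,0,0,0,0,0,0,0,0]'
python3 -m inch '[0,0,0,0,0,0,0,0,0,0,0,0,0,0,0,0,0,0,0,0,0,0,0,0,0,0,0,0,0,0]' -1 50
python3 -m inch '[0,0,-0.5,0,0,0,0,0,-1.5,0,0,0,0,0,-2.5,0,0,0,0,0,-3,0,0,0,0,0,-3,0,0,0,0,0,-2,0,0,0,0,0,0,0,0,0]'
python3 - <<'E'
from h import *
go(.606,-.268,None,0)
im=grab('top','t6.png')
for b in blobs(im,'red',20): print('red',np.round(cv2.minAreaRect(b)[0]),*rect(im,b,.052))
E
```

```text
time_s: 43.2
eef_pos: [0.5685, 0.0532, 0.0214]
orientation: [-0.001, 0.711, 0.703, -0.001]
wrist_force: [-0.4, -0.3, -0.0]
opening: 0.602
gripper_force: 0.0
time_s: 43.7
eef_pos: [0.5716, 0.0543, 0.0252]
orientation: [0.002, 0.71, 0.704, 0.001]
wrist_force: [0.0, -1.2, 5.6]
opening: 0.332
gripper_force: 50.0
time_s: 44.4
eef_pos: [0.5722, 0.0546, 0.1531]
orientation: [0.003, 0.71, 0.704, 0.003]
wrist_force: [0.1, -0.1, -0.4]
opening: 0.336
gripper_force: 49.5
at [0.5722 0.0546 0.1531] close-yaw -0.5 tilt z [ 7.6e-03  1.0e-04 -1.0e+00] shift cm [-3.223e+01  3.660e+00  2.000e-02] rz -0.009 j6 1.56
red [492. 157.] [ 0.6071 -0.3629] [0.018 0.02 ] 89.1
red [204. 141.] [0.6529 0.2552] [0.019 0.022] 179.1
```

View pics/t6.png

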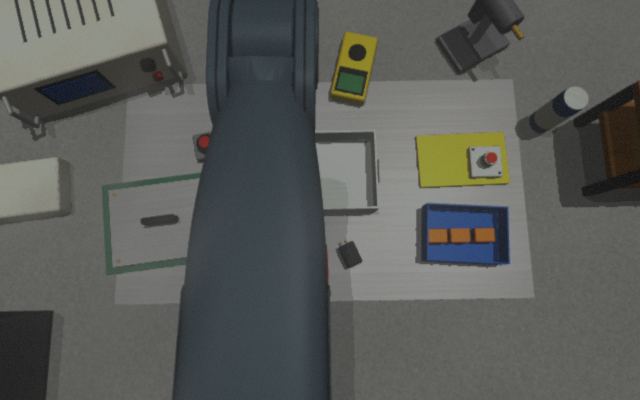

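The first sensor stands on the pad with its red top at (492,157), well inside the yellow. Carrying the second over.

```bash
python3 -m inch '[-1.6,0.2,0,0,0,0,-3,0.3,0,0,0,0,-3,0.3,0,0,0,0,-3,0.3,0,0,0,0,-3,0.3,0,0,0,0,-3,0.3,0,0,0,0,-3,0.3,0,0,0,0,-3,0.3,0,0,0,0,-3,0.3,0,0,0,0,-3,0.3,0,0,0,0,-3,0.4,0,0,0,0,0,0,0,0,0,0]'
python3 -m inch '[0,0,0,0,0,0,0,0,0,0,0,0]'
python3 - <<'E'
from h import *
go(.606,-.270,.032,0)
E
```

```text
time_s: 45.65
eef_pos: [0.5981, -0.2664, 0.1448]
orientation: [-0.001, 0.712, 0.702, -0.002]
wrist_force: [-0.0, 0.6, -1.8]
opening: 0.334
gripper_force: 49.5
time_s: 45.85
eef_pos: [0.5991, -0.2611, 0.1467]
orientation: [-0.002, 0.71, 0.704, -0.0]
wrist_force: [-0.4, 0.5, -0.5]
opening: 0.328
gripper_force: 49.5
at [ 0.5991 -0.2611  0.1467] close-yaw -0.5 tilt z [-0.0026  0.0018 -1.    ] shift cm [-0.9   0.73 11.47] rz -0.009 j6 1.07
```

```bash
python3 -m inch '[-0.4,0.2,2.5,0,0,0,-0.4,0.2,3,0,0,0,0,0,2.5,0,0,0,0,0,2,0,0,0,0,0,1,0,0,0,0,0,0.6,0,0,0,0,0,0,0,0,0,0,0,0,0,0,0]'
python3 -m inch '[0,0,0.1,0,0,0,0,0,0,0,0,0]'
python3 -m inch '[0,0,0,0,0,0,0,0,0,0,0,0,0,0,0,0,0,0]' 0.2
python3 -m inch '[0,0,-1,0,0,0,0,0,-2,0,0,0,0,0,-3,0,0,0,0,0,-3,0,0,0,0,0,-3,0,0,0,0,0,-3,0,0,0,0,0,-3,0,0,0,0,0,-3,0,0,0,0,0,0,0,0,0]'
python3 - <<'E'
from h import *
im=grab('top')
for b in blobs(im,'red',20): print('red',np.round(cv2.minAreaRect(b)[0]),*rect(im,b,.052))
for n in 'orange','black': 
  for b in blobs(im,n,40): 
    c=cv2.minAreaRect(b)[0]
    if c[0]<330 or n=='orange': print(n,np.round(c),*rect(im,b,.043 if n=='black' else .018))
go(.486,.354,None,6.6)
E
```

```text
time_s: 46.65
eef_pos: [0.605, -0.27, 0.0337]
orientation: [0.001, 0.71, 0.704, 0.0]
wrist_force: [-0.8, -0.6, -0.1]
opening: 0.335
gripper_force: 49.5
time_s: 46.85
eef_pos: [0.6045, -0.2701, 0.0321]
orientation: [0.001, 0.71, 0.704, 0.0]
wrist_force: [-0.5, 0.4, -0.4]
opening: 0.332
gripper_force: 49.5
time_s: 47.15
eef_pos: [0.6042, -0.27, 0.0316]
orientation: [0.0, 0.71, 0.704, 0.0]
wrist_force: [-0.3, 0.1, 0.5]
opening: 0.605
gripper_force: 0.0
time_s: 48.05
eef_pos: [0.606, -0.271, 0.2487]
orientation: [0.006, 0.71, 0.704, 0.002]
wrist_force: [-0.3, -0.3, 1.0]
opening: 0.599
gripper_force: 0.0
red [449. 159.] [ 0.604  -0.2718] [0.017 0.018] 176.2
red [491. 157.] [ 0.6076 -0.3626] [0.018 0.021] 133.1
red [204. 142.] [0.6517 0.2529] [0.019 0.02 ] 1.5
orange [438. 235.] [ 0.4447 -0.2472] [0.026 0.039] 89.1
black [268. 393.] [0.1362 0.1159] [0.022 0.077] 89.1
black [ 26. 356.] [0.2158 0.609 ] [0.106 0.169] 0.6
black [74. 88.] [0.7843 0.5503] [0.056 0.172] 106.8
black [148.  64.] [0.8364 0.3875] [0.031 0.033] 13.5
at [ 0.6054 -0.2707  0.2458] close-yaw -0.5 tilt z [ 0.0067 -0.0038 -1.    ] shift cm [ 62.35 -12.5   -0.32] rz -0.124 j6 1.06
```

```bash
python3 -m inch '[2,-0.4,0,0,0,0,4,-0.8,0,0,0,0,4,-0.8,0,0,0,0,4,-0.8,0,0,0,0,4,-0.8,0,0,0,0,4,-0.8,0,0,0,0,4,-0.8,0,0,0,0,4,-0.8,0,0,0,0]' -0.1
python3 -m inch '[4,-0.8,0,0,0,0,4,-0.8,0,0,0,0,4,-0.8,0,0,0,0,4,-0.8,0,0,0,0,4,-0.8,0,0,0,0,4,-0.8,0,0,0,0,4,-0.8,0,0,0,0,3.5,-0.7,0,0,0,0,0,0,0,0,0,-0.062,0,0,0,0,0,-0.062,0,0,0,0,0,0,0,0,0,0,0,0]'
python3 - <<'E'
from h import *
im=grab('wrist')
for b in blobs(im,'black',200): 
    r=rect(im,b,.043)
    if .06<r[1][1]<.085: print(r)
go(.4865,.3542,.0263,6.6)
E
```

```text
time_s: 48.9
eef_pos: [0.5454, 0.0323, 0.2398]
orientation: [-0.001, 0.71, 0.704, -0.001]
wrist_force: [0.9, 0.5, -0.1]
opening: 0.449
gripper_force: 0.0
time_s: 50.1
eef_pos: [0.4861, 0.3459, 0.2403]
orientation: [-0.0, 0.666, 0.746, -0.001]
wrist_force: [-0.7, 0.4, -0.2]
opening: 0.448
gripper_force: 0.0
(array([0.4863, 0.3524]), array([0.011, 0.071]), np.float32(96.9))
at [0.4863 0.3458 0.2405] close-yaw 6.5 tilt z [-1.2e-03 -7.0e-04 -1.0e+00] shift cm [ 0.84  0.14 21.42] rz -0.002 j6 1.96
```

```bash
python3 -m inch '[0.8,0,2,0,0,0,0,0,3.5,0,0,0,0,0,3.5,0,0,0,0,0,3.5,0,0,0,0,0,3.5,0,0,0,0,0,3,0,0,0,0,0,1.7,0,0,0,0,0,0.7,0,0,0,0,0,0,0,0,0,0,0,0,0,0,0]'
python3 -m inch '[0,0,0,0,0,0,0,0,0,0,0,0,0,0,0,0,0,0,0,0,0,0,0,0,0,0,0,0,0,0,0,0,0,0,0,0]' -1 110
python3 - <<'E'
from h import *
go(.4865,.3542,.0263,6.6)
E
python3 -m inch '[0,0,-0.5,0,0,0,0,0,-1,0,0,0,0,0,-2,0,0,0,0,0,-3,0,0,0,0,0,-3,0,0,0,0,0,-3,0,0,0,0,0,-2.5,0,0,0,0,0,0,0,0,0.062,0,0,0,0,0,0.062,0,0,0,0,0,0]'
python3 - <<'E'
from h import *
go(.5862,.0046,.18,-.5)
E
```

```text
time_s: 51.15
eef_pos: [0.4865, 0.3545, 0.0286]
orientation: [0.0, 0.666, 0.746, 0.001]
wrist_force: [0.0, -0.2, 0.4]
opening: 0.452
gripper_force: 0.0
time_s: 51.75
eef_pos: [0.4868, 0.3549, 0.0296]
orientation: [0.001, 0.665, 0.747, 0.002]
wrist_force: [-0.8, -0.9, 5.8]
opening: 0.135
gripper_force: 108.7
at [0.4868 0.3549 0.0296] close-yaw 6.6 tilt z [ 0.003   0.0018 -1.    ] shift cm [-0.07 -0.04  0.33] rz -0.0 j6 1.97
time_s: 52.75
eef_pos: [0.4853, 0.354, 0.1772]
orientation: [-0.0, 0.71, 0.704, -0.0]
wrist_force: [-0.2, -0.0, -4.0]
opening: 0.135
gripper_force: 107.8
at [0.4853 0.354  0.1772] close-yaw -0.5 tilt z [-7.e-04 -5.e-04 -1.e+00] shift cm [-34.85  10.4   -0.27] rz -0.0 j6 2.1
```

```bash
python3 -m inch '[-1.8,0.54,0,0,0,0,-3,0.9,0,0,0,0,-3,0.9,0,0,0,0,-3,0.9,0,0,0,0,-3,0.9,0,0,0,0,-3,0.9,0,0,0,0,-3,0.9,0,0,0,0,-3,0.9,0,0,0,0,-3,0.9,0,0,0,0,-3,0.9,0,0,0,0,-3,0.9,0,0,0,0,-3,0.9,0,0,0,0]'
python3 -m inch '[0,0,1.5,0,0,0,0,0,1.5,0,0,0,0,0,1.5,0,0,0,0,0,1,0,0,0,0,0,0,0,0,0,0,0,0,0,0,0]'
python3 - <<'E'
from h import *
go(.5862,.0050,.080,-.5);print(robot.read_state()['opening'])
im=grab('wrist','w7.png')
E
```

```text
time_s: 53.95
eef_pos: [0.5865, 0.0041, 0.1766]
orientation: [-0.001, 0.71, 0.704, -0.0]
wrist_force: [0.1, -0.2, -2.9]
opening: 0.133
gripper_force: 107.7
time_s: 54.55
eef_pos: [0.5864, 0.0061, 0.1219]
orientation: [-0.0, 0.71, 0.704, -0.0]
wrist_force: [-0.1, -0.9, -4.0]
opening: 0.135
gripper_force: 107.8
at [0.5864 0.0061 0.1219] close-yaw -0.4 tilt z [-1.e-03  2.e-04 -1.e+00] shift cm [-0.11 -0.01  4.19] rz 0.001 j6 1.47
0.1347474311812834
```

View pics/w7.png

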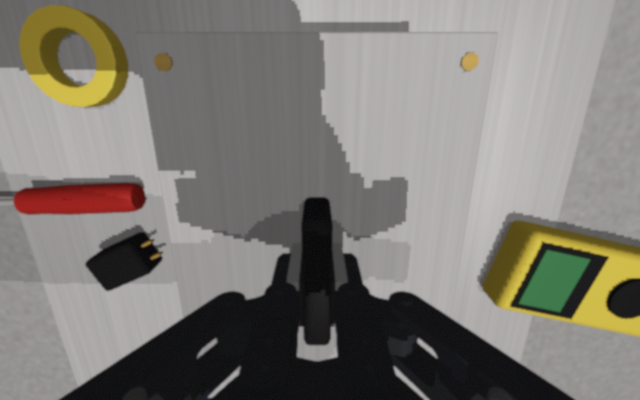

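The cover is still held as on the first lift, with screws at (163,62) and (469,62) and the bar in the same place. It is level and over the box, so I'm lowering it.

```bash
python3 -m inch '[-0.1,0,1,0,0,0,0,0,1,0,0,0,0,0,0.7,0,0,0,0,0,0.5,0,0,0,0,0,0.4,0,0,0,0,0,0,0,0,0,0,0,0,0,0,0]'
python3 -m inch '[0,0,0.25,0,0,0,0,0,0.25,0,0,0,0,0,0,0,0,0,0,0,0,0,0,0]'
python3 - <<'E'
from h import *
go(.5862,.0050,.080,-.5);print(robot.read_state()['wrist_force'])
E
```

```text
time_s: 55.3
eef_pos: [0.5869, 0.0042, 0.0864]
orientation: [0.0, 0.71, 0.704, 0.0]
wrist_force: [0.1, -0.0, -4.6]
opening: 0.134
gripper_force: 108.0
time_s: 55.7
eef_pos: [0.5868, 0.0043, 0.0812]
orientation: [-0.0, 0.71, 0.704, -0.0]
wrist_force: [0.1, 0.5, -3.7]
opening: 0.135
gripper_force: 108.0
at [0.5868 0.0043 0.0812] close-yaw -0.5 tilt z [-2.e-04  0.e+00 -1.e+00] shift cm [ 0.07 -0.06  0.12] rz -0.0 j6 1.47
[ 0.09466038  0.46651159 -3.68861384]
```

```bash
python3 -m inch '[0,0,0.15,0,0,0,0,0,0.15,0,0,0,0,0,0.1,0,0,0,0,0,0,0,0,0,0,0,0,0,0,0]'
python3 -m inch '[0,0,0,0,0,0,0,0,0,0,0,0,0,0,0,0,0,0]' -0.1
python3 -m inch '[0,0,-1,0,0,0,0,0,-2,0,0,0,0,0,-3,0,0,0,0,0,-3,0,0,0,0,0,-4,0,0,0,0,0,-3,0,0,0,0,0,0,0,0,0,0,0,0,0,0,0]'
python3 - <<'E'
from h import *
go(.5862,.0050,.080,-.5)
im=grab('scene','s8.png'); cv2.imwrite('pics/s8c.png',cv2.resize(im['pixels'][150:310,120:500,::-1],None,fx=2,fy=2))
im=grab('wrist')
for b in blobs(im,'black',200):
    r=rect(im,b,.1)
    if .06<r[1][1]<.085: print(r)
E
```

```text
time_s: 56.2
eef_pos: [0.5872, 0.0042, 0.0805]
orientation: [0.001, 0.71, 0.704, 0.001]
wrist_force: [-3.8, 0.1, 8.1]
opening: 0.136
gripper_force: 109.5
time_s: 56.5
eef_pos: [0.5872, 0.0042, 0.0774]
orientation: [0.0, 0.71, 0.704, 0.0]
wrist_force: [-0.3, -0.5, -0.9]
opening: 0.451
gripper_force: 0.0
time_s: 57.3
eef_pos: [0.5877, 0.0042, 0.2389]
orientation: [0.001, 0.71, 0.704, 0.001]
wrist_force: [0.3, 0.4, -0.6]
opening: 0.45
gripper_force: 0.0
at [0.5877 0.0042 0.2389] close-yaw -0.5 tilt z [ 3.1e-03 -3.0e-04 -1.0e+00] shift cm [ 0.09 -0.2  15.89] rz -0.0 j6 1.47
(array([0.5873, 0.004 ]), array([0.013, 0.072]), np.float32(89.9))
```

View pics/s8c.png

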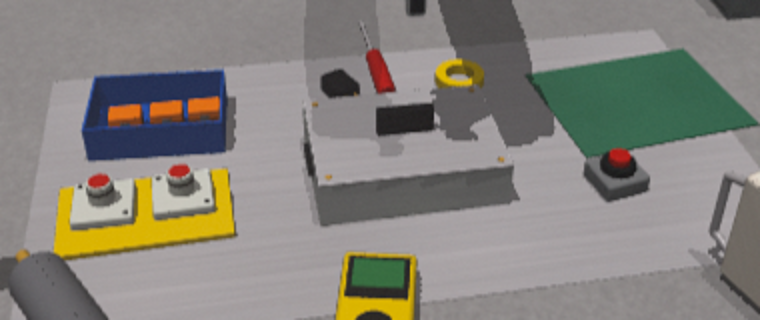

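The scene view shows the cover seated flush on the box, both sensors upright on the pad, the three cores in the bin, the mat empty and the button unobstructed. Next I'll triangulate the button and move above it with the fingers shut.

```bash
python3 -m inch '[2,0.5,0,0,0,0,2.5,0.7,0,0,0,0,2.5,0.7,0,0,0,0,2.5,0.7,0,0,0,0,2.5,0.7,0,0,0,0,2.5,0.7,0,0,0,0,2.5,0.7,0,0,0,0,2.5,0.7,0,0,0,0,2.5,0.7,0,0,0,0,2.5,0.5,0,0,0,0,0.5,0,0,0,0,0,0,0,0,0,0,0]' -1 40
python3 -m inch '[0,0,3,0,0,0,0,0,3,0,0,0,0,0,3,0,0,0,0,0,2,0,0,0,0,0,0,0,0,0]'
python3 - <<'E'
from h import *
ims={n:grab(n,'b_'+n+'.png') for n in('scene','wrist','top')}
A=[];B=[]
for n,im in ims.items():
    for b in blobs(im,'red',20):
        c=b.reshape(-1,2).mean(0); print(n,c.round(1),cv2.contourArea(b),ray(im,c,.04).round(4))
go(.655,.255,.06,0)
E
```

```text
time_s: 58.6
eef_pos: [0.6542, 0.2542, 0.2348]
orientation: [-0.001, 0.71, 0.704, -0.002]
wrist_force: [-0.5, 0.1, -0.1]
opening: 0.002
gripper_force: 0.0
time_s: 59.1
eef_pos: [0.6518, 0.2512, 0.1218]
orientation: [-0.002, 0.711, 0.703, -0.005]
wrist_force: [1.2, -0.8, -0.5]
opening: 0.003
gripper_force: 0.0
scene [169.  239.9] 36.0 [ 0.5904 -0.3623  0.04  ]
scene [209.1 235. ] 33.0 [ 0.5874 -0.2705  0.04  ]
scene [429.5 228.1] 66.0 [0.6496 0.2597 0.04  ]
scene [309.4 185.8] 145.0 [ 4.166e-01 -1.000e-04  4.000e-02]
wrist [ 49.7 398.1] 48.5 [0.3784 0.0432 0.04  ]
wrist [319.5 202.1] 900.5 [0.6557 0.2539 0.04  ]
wrist [561.5  54.7] 152.0 [0.8206 0.359  0.04  ]
top [323.2 282.6] 23.5 [0.3485 0.002  0.04  ]
top [448.9 159.3] 50.5 [ 0.6067 -0.2755  0.04  ]
top [491.2 157.2] 55.5 [ 0.6097 -0.3677  0.04  ]
top [204.3 141.1] 79.5 [0.6564 0.2566 0.04  ]
at [0.6555 0.2529 0.1286] close-yaw -0.6 tilt z [ 1.3e-03  1.0e-04 -1.0e+00] shift cm [ 0.21 -0.06  6.86] rz -0.01 j6 1.85
```

View pics/b_wrist.png

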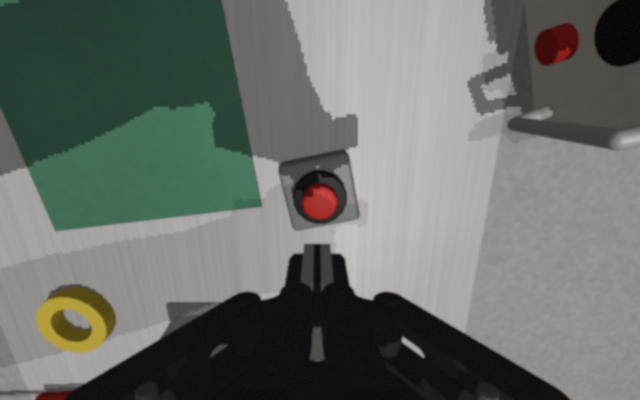

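The wrist view shows the button's red cap at (320,202), just ahead of the shut fingertips. It triangulates to about (0.655, 0.254), with its top near z = 0.045. Pressing in small steps.

```bash
python3 -m inch '[0.15,0,2.5,0,0,0,0,0,2.5,0,0,0,0,0,2,0,0,0,0,0,0.5,0,0,0,0,0,0,0,0,0,0,0,0,0,0,0]'
python3 -m inch '[0,0,0.3,0,0,0,0,0,0.3,0,0,0,0,0,0,0,0,0,0,0,0,0,0,0]'
python3 -m inch '[0,0,0.3,0,0,0,0,0,0,0,0,0,0,0,0,0,0,0]'
python3 -m inch '[0,0,0.2,0,0,0,0,0,0,0,0,0,0,0,0,0,0,0]'
```

```text
time_s: 59.85
eef_pos: [0.6566, 0.2555, 0.0549]
orientation: [0.001, 0.71, 0.704, 0.002]
wrist_force: [0.3, -0.2, 0.1]
opening: -0.001
gripper_force: 0.0
time_s: 60.25
eef_pos: [0.6556, 0.2553, 0.047]
orientation: [0.0, 0.71, 0.704, 0.001]
wrist_force: [0.1, 0.4, 1.3]
opening: 0.001
gripper_force: 0.7
time_s: 60.55
eef_pos: [0.6557, 0.2553, 0.044]
orientation: [0.0, 0.71, 0.704, 0.001]
wrist_force: [0.5, 1.3, 3.1]
opening: -0.004
gripper_force: 1.6
time_s: 60.85
eef_pos: [0.6557, 0.2553, 0.0419]
orientation: [0.0, 0.71, 0.704, 0.001]
wrist_force: [1.1, 1.1, 4.0]
opening: 0.002
gripper_force: 2.2
```

```bash
python3 -m inch '[0,0,0.15,0,0,0,0,0,0,0,0,0,0,0,0,0,0,0]'
python3 -m inch '[0,0,0.1,0,0,0,0,0,0,0,0,0,0,0,0,0,0,0]'
```

```text
time_s: 61.15
eef_pos: [0.6557, 0.2553, 0.0411]
orientation: [0.0, 0.71, 0.704, 0.001]
wrist_force: [0.5, 0.7, 6.5]
opening: -0.001
gripper_force: 3.5
time_s: 61.45
eef_pos: [0.6557, 0.2553, 0.041]
orientation: [0.001, 0.71, 0.704, 0.001]
wrist_force: [-0.5, 0.4, 9.6]
opening: -0.006
gripper_force: 4.8
```

It has bottomed out: z stopped at 0.041 while the force kept rising past 5 N. I'll give it one more small nudge, let go and check.

```bash
python3 -m inch '[0,0,0.1,0,0,0,0,0,0,0,0,0,0,0,0,0,0,0]'
python3 -m inch '[0,0,-0.5,0,0,0,0,0,-1,0,0,0,0,0,-2,0,0,0,0,0,-3,0,0,0,0,0,-3,0,0,0,0,0,-3,0,0,0,0,0,0,0,0,0,0,0,0,0,0,0]'
python3 - <<'E'
from h import *
im=grab('scene','end.png'); cv2.imwrite('pics/endc.png',cv2.resize(im['pixels'][150:310,120:500,::-1],None,fx=2,fy=2))
print(robot.read_state()['wrist_force'])
E
```

```text
time_s: 61.75
eef_pos: [0.6557, 0.2553, 0.0409]
orientation: [0.001, 0.71, 0.704, 0.001]
wrist_force: [-2.1, -1.1, 12.1]
opening: 0.001
gripper_force: 6.2
time_s: 62.55
eef_pos: [0.655, 0.2551, 0.1626]
orientation: [-0.0, 0.71, 0.704, -0.0]
wrist_force: [0.1, -0.8, -1.2]
opening: -0.004
gripper_force: 0.0
[-0.2298171  -1.00224134 -0.19715249]
```

View pics/endc.png

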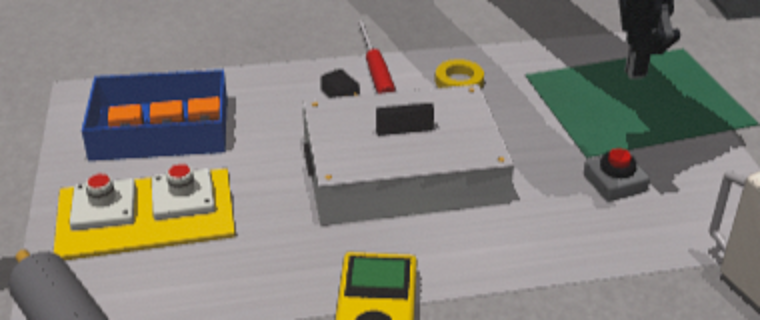

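The last view shows the three cores in the bin at crop (125–205,110), both sensors upright on the pad, the cover flush, the button out again and the arm clear. Handing in.

```bash
python3 -c "from rig import robot; print(robot.sign_off())"
```

```text
the job is handed in; nothing more can be done
None
```

The job is handed in at about 63 s of the 210 s limit: three cores in the blue bin, both sensors upright on the yellow pad, the cover back on the box, and the button pressed fully down and released last; sign-off returned no verdict.

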